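# Snap a drying cartridge between the spring clips of its holder

### The job

Pick up the longer of the two drying cartridges, hold it level over the spring-clip holder and push it straight down between the two clips until both have snapped over its ends and it lies fully home on its rests, then let go of it. Push no harder than the clips need, because the holder bends if it is forced. Leave the shorter cartridge and everything else where it is.

Things in the scene. Friction and masses are not known exactly. Their poses are not given: they have to be found in the camera images.
- cartridge_mid (a point): Centre of the longer drying cartridge, the one to fit: white box-shaped housing, grey end caps, 30 mm wide (x, the sides to grip), 120 mm long (y), 46 mm high, about 0.15 kg, lying right side up; this point is 23 mm above its underside. Both ends are chamfered: at the bottom over 8 mm of length and 14 mm of height, at the top over 6 mm of length and 6 mm of height.
- short_cartridge_mid (a point): Centre of the shorter cartridge, like the other but 84 mm long; it is too short for the holder. Leave it.
- holder: Holder, fixed: grey foot plate 80 (x) by 196 (y) by 8 mm, origin at the centre of its underside. On two posts a cradle with rests and clips is clamped AT AN UNKNOWN HEIGHT (not reported, does not change; feel for it): top of the rests 34 to 62 mm above the origin. The cartridge lies along the holder's y, centred over the origin, either way round. Over 34 N between cartridge and holder damages it.
- holder_low (a point): Fixed point over the holder's origin, 57 mm up: where the fitted cartridge's centre would be with the cradle at its lowest; it really is 0 to 28 mm higher. The rests are two black blocks 31 to 43 mm from the middle along y, with the space between them open for fingers. Their cheeks stand 9 mm up beside the cartridge with 4 mm play a side, then flare out for 8 mm more.
- clip_left (a joint): Swing of the sheet-steel spring clip at the holder's +y end, rad: 0 at rest, grows outward, up to about 0.055 as the cartridge's end rubs past, 0 to 0.02 once it is home. Its inward bend is 43 mm above the top of the rests (113 mm from bend to bend at rest), its flared lip 55 mm. Spring force at the bend 1.5 N at rest, 4 N when spread.
- clip_right (a joint): The same for the clip at the -y end. Pushed down, the cartridge's lower chamfers meet the bends 32 to 40 mm above home, and both clips together resist with 8 to 20 N; then the ends rub past for some 25 mm with 1 to 6 N; about 3 mm above home the clips snap in over the upper chamfers, pulling it down with some 5 N, and then it stands hard on the rests.
- sample_cup: Small tapered cup, 49 mm across, 64 mm high, standing behind the work; origin at the centre of its underside. Leave it.
- tape_roll: Roll of tape, 100 mm across, 25 mm high, lying flat; origin at the centre of its underside. Leave it.
- milk_bottle: Glass sample bottle with cap, 74 mm across, 146 mm high; origin at the centre of its underside. Leave it.
Not all that is in view belongs to the job. What is shaped like the part that bears cartridge_mid but brown or orange is not meant.

How it is judged (in metres and radians):
On the way, in this order (a step that is already met when the one before it is completed fails the run):
1. the longer cartridge is lifted clear of the worktop (height (world z) of cartridge_mid above 0.06 m and contact force between cartridge and holder below 0.1 N), for 0.1 s.
2. the cartridge has spread the clips (contact force between cartridge and holder above 1 N and value of joint any of clip_left, clip_right above 0.037 rad), for 0.02 s.
At the end, for the whole second after the job is handed in: Longer cartridge let go and at rest in the holder: within 6 mm across and 4 mm along of its middle, level within 0.04 rad, in line within 0.1 rad, centre 54 to 87.5 mm above the holder's origin, touching the holder, both clips back below 0.034 rad (z of cartridge_mid in the frame of holder between 0.054 and 0.0875 m and x of cartridge_mid in the frame of holder between -0.006 and 0.006 m and y of cartridge_mid in the frame of holder between -0.004 and 0.004 m and angle between the y axis of cartridge_mid and the y axis of holder, either way round below 0.1 rad and angle between cartridge_mid's own z axis and vertical below 0.04 rad and value of joint each of clip_left, clip_right below 0.034 rad and contact force between cartridge and holder above 0.5 N and linear speed of cartridge below 0.02 m/s).
It fails at once if the cartridge is forced against the holder with more than 34 N (contact force between cartridge and holder above 34 N).
It fails at once if the shorter cartridge is moved more than 25 mm (distance of short_cartridge_mid from where it was at the start of the episode above 0.025 m).
It fails at once if the cup, the tape roll or the bottle is moved more than 25 mm or tipped (distance of any of sample_cup, tape_roll, milk_bottle from where it was at the start of the episode above 0.025 m or angle between any of sample_cup, milk_bottle's own z axis and vertical above 0.3 rad).
It also fails if it takes over 51 s, if anything falls off the work surface, if the arm or the gripper's body presses on something with over 40 N, if the wrist force passes 120 N, or if a joint passes its speed limit or range.

### The arm

A 6-joint arm with a two-finger parallel gripper is mounted at the origin on a cart in front of the work surface, level with it; the furniture and walls round the work are solid. World frame = base frame: x ahead of the robot, y to its left, z up, the work surface at z = 0. Lengths are in mm, angles in rad, forces in N, time in s.
With the tool pointing down it reaches from about 275 to 725 mm from the base axis. Payload 5.6 kg.
Tool frame: the origin (TCP) lies at the very end of the fingers, on their centre line; the grasp point (between the pads) lies 19 mm behind it (tcp_to_grasp is the distance from the TCP to the grasp point, in mm); y points along the fingers, x is the direction in which the jaws open and shut, and the axes are right-handed (so a half turn about y gives the same grasp; the last joint's range is limited). The gripper opens to 85 mm and grips with 20 to 120 N. Pads are 22 mm wide; open, the fingers measure 114 mm over their backs; the gripper's body (76 mm by 85 mm) begins 54 mm behind the grasp point. The pads swing forward as they close: fully open they stand 13 mm farther back than shut.
Start: joints at [-0.833, 0.255, 0.108, 0, -1.424, -0.285], TCP at [240.634, -494.558, 231.283] pointing down, gripper open.
Joint ranges: [-2.95, 2.95], [-1.21, 1.97], [-1.09, 1.5], [-2.87, 1.71], [-2.94, -0.07], [-3.05, 3.05]. Speed limits (rad/s): [2.57, 2.57, 3.14, 3.14, 3.14, 3.14].

### API

Orientations are given as [roll, pitch, yaw] about the fixed x, y, z axes, in that order (R = Rz(yaw) Ry(pitch) Rx(roll)).
In Python, from cell import observe, read_camera, sign_off, tcp_to_grasp gives the robot as it stands. The module is installed in compiled form; this text tells all that it offers.
- The arm moves only by the tool apply_moves, never from a script. Its argument "targets" is a list of rows, each a list of 5 numbers: the shift along the tool's x, y, z in m, then the turn about the tool's y in units of 6 degrees (1.0 is 6 degrees), then the closure, from 0 (fully open) to 1 (shut). A call has exactly 10 rows; each row is the pose to reach, as a shift and turn from the pose commanded when the call began, along the tool's axes at that moment; what a row does not reach only later rows make up. A row lasts 1/12 s, in which the tool goes at most 41.7 mm and 7.16 degrees, less where a joint would pass 70% of its speed; a pose out of reach is approached as far as the arm can. A call with a gripper value outside its range is refused whole. The fingers move at their own pace and stop on an object; "squeeze" is the grip in N (left out, the last holds). Time passes only in rows, so rows that repeat a pose let the fingers close, or fill a call up. It gives the time, the measured TCP pose, the force and the opening at its end, in the units of the state.
- observe(): the state, without advancing time (a new reading comes with each control period).
- read_camera(name): name is "scene" or "top" or "wrist"; returns a dict with "frame" (384x512x3 uint8, red, green, blue), "camera_matrix" (3x3 intrinsics, pixels), "k1" (the pictures are not rectified: a ray, as slopes to the right and down, at radius r is drawn at 1 + k1 r^2 times it, then the intrinsics apply), "xyz" and "rotation" of the camera in the world; the wrist camera has in their place "mount" (4x4, takes a point from camera to tool coordinates, whose origin is the TCP and whose axes are the tool frame's). Camera axes: x right, y down, z forward; pixel columns grow to the right and rows downward; lengths in mm; the calibration is good to about 2 mm. A picture is of the moment at which its call begins: read the wrist's pose just before it. There is no depth.
- sign_off(): hands the job in, once; it reports no verdict.
The state is a dict: "time": time; "q": joint angles; "joint_velocities": joint speeds; "tau": joint torques, N m; "tcp_pos": TCP position; "eef_rot": TCP orientation; "force": force on the tool from outside, world axes, zero at the start; "torque": the same for the moment, N m; "opening": finger opening in mm.
Only numpy, scipy, OpenCV 4.12 (cv2) and the standard library are available. Lean on these libraries where they do the work, as an engineer would, in place of code of your own. Each camera call takes 0.05 s, during which the arm holds its last target. There are 200 camera calls.

## Working session

There is one attempt and no reset: what is moved stays moved. The work goes in short steps, Python scripts to look and compute and a tool call to move; the robot and the scene stay as the last step left them, time stands still between calls to the robot, and variables do not carry over. Pictures are saved under pics/ and viewed, about 8 in all and at most 12, crops included, and the job is handed in when it is done.

Besides the shell and the picture viewer there is one more tool, called after "Call:" by a JSON object that holds its "name" and its "arguments", one argument or row to a line. apply_moves: Moves the arm, as the interface text tells. Its arguments: {"type":"object","properties":{"targets":{"type":"array"},"squeeze":{"type":"number"}},"required":["targets"]}

```bash
mkdir -p pics
cat > h.py <<'E'
import numpy as np, cv2
from cell import observe, read_camera, sign_off, tcp_to_grasp
from scipy.spatial.transform import Rotation as R
def ray(c,u,v):
    K=np.array(c["camera_matrix"],float)
    p=cv2.undistortPoints(np.array([[[u,v]]],float),K,np.array([0,0,0,0,0.])) [0,0]
    d=p.copy()
    for _ in range(30): d=p/(1+c["k1"]*(d@d))
    return np.array([d[0],d[1],1])
def pose(c):
    if "mount" in c:
        s=c["state"];T=np.eye(4);T[:3,:3]=R.from_euler("xyz",s["eef_rot"]).as_matrix();T[:3,3]=s["tcp_pos"]
        T=T@np.array(c["mount"]);return T[:3,:3],T[:3,3]
    return np.array(c["rotation"]),np.array(c["xyz"])
def at(c,u,v,z):
    r,o=pose(c);d=r@ray(c,u,v);return o+d*(z-o[2])/d[2]
def proj(c,P):
    r,o=pose(c);q=r.T@(np.array(P)-o);d=q[:2]/q[2];d=d*(1+c["k1"]*(d@d))
    return (np.array(c["camera_matrix"])@[d[0],d[1],1])[:2]
def grab(n,f):
    s=observe();c=dict(read_camera(n));c["state"]=s
    cv2.imwrite(f"pics/{f}.png",c["frame"][:,:,::-1]);np.save(f"pics/{f}.npy",c,allow_pickle=True);return c
def load(f): return np.load(f"pics/{f}.npy",allow_pickle=True).item()
E
python3 - <<'E'
from h import *
print(observe(),tcp_to_grasp)
for n in("scene","top"):
    c=grab(n,n+"0");print(n,c["camera_matrix"],c["k1"],c["xyz"],c["rotation"])
a=[cv2.imread(f"pics/{n}0.png") for n in("scene","top")]
cv2.imwrite("pics/both.png",cv2.resize(np.hstack(a),(800,300)))
E
```

```text
{'time': 0.0, 'q': array([-8.33403165e-01,  2.55714173e-01,  1.07007029e-01, -4.86981489e-04,
       -1.42390699e+00, -2.84568302e-01]), 'joint_velocities': array([-0.00041557,  0.00030032, -0.00051425,  0.00072895,  0.00098958,
       -0.00071598]), 'tau': array([-7.32297358e-04, -3.86629200e+01,  2.37938011e+01,  5.36545917e+00,
       -6.12316842e-03,  8.51528171e-06]), 'tcp_pos': array([ 240.44905826, -494.09748947,  230.41223194]), 'eef_rot': array([-1.57074822e+00, -1.87992299e-03,  2.02354943e+00]), 'force': array([0.16328825, 0.71821832, 0.05038179]), 'torque': array([ 0.02097844, -0.01668728,  0.03930173]), 'opening': 85.25438339325001} 18.700000000000003
scene [[496.86980708   0.         257.01327173]
 [  0.         496.86980708 188.8266743 ]
 [  0.           0.           1.        ]] -0.11245776800296226 [-53.13983929 822.24444613 661.14755673] [-2.09053637  0.00677566 -2.48818879]
top [[470.86968511   0.         248.71039648]
 [  0.         470.86968511 197.26349723]
 [  0.           0.           1.        ]] -0.050729765023438206 [ 518.98402871  -25.34514099 1264.4789819 ] [-3.07286804e+00  2.35380025e-04 -1.57709546e+00]
```

View pics/top0.png

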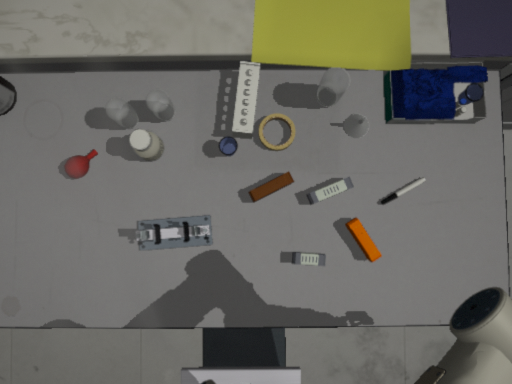

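View pics/scene0.png

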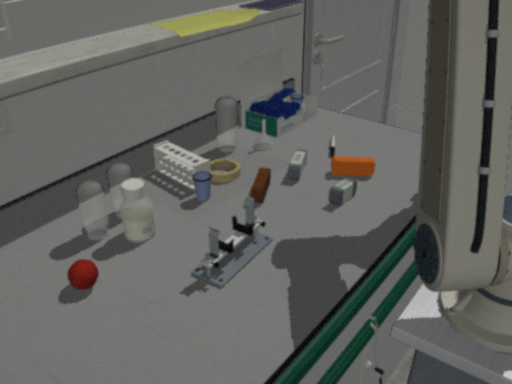

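Top view: the candidates are white at (330,190), about 45 px long; white at (309,259), about 32 px; brown at (271,187); and orange at (364,240). The long white one at (330,190) fits the description, and (309,259) is the short one. The holder is at (175,232). I'll confirm in enlarged crops.

```bash
sed -i 's/return np.array(c\["rotation"\]),/return R.from_euler("xyz",c["rotation"]).as_matrix(),/' h.py
python3 - <<'E'
from h import *
f=cv2.imread("pics/top0.png")
a=cv2.resize(f[160:280,290:390],(500,600)[0:2],interpolation=cv2.INTER_CUBIC)[:,:,:]
A=cv2.resize(f[165:275,285:365],None,fx=5,fy=5,interpolation=cv2.INTER_CUBIC)
B=cv2.resize(f[205:260,130:220],None,fx=4,fy=4,interpolation=cv2.INTER_CUBIC)
o=np.zeros((560,780,3),np.uint8);o[:550,:400]=A;o[:220,410:770]=B
cv2.imwrite("pics/crop.png",o)
c=load("top0")
for u,v,z in((330,190,46),(309,259,46),(175,232,8),(137,233,8),(212,231,8),(228,146,60),(277,132,25),(145,145,140)): print(u,v,at(c,u,v,z).round(1))
E
```

```text
330 190 [ 620.5 -237.1   46. ]
309 259 [ 442.5 -179.8   46. ]
175 232 [513.9 171.5   8. ]
137 233 [511.7 273.2   8. ]
212 231 [516.   72.7   8. ]
228 146 [735.1  27.1  60. ]
277 132 [ 778.3 -102.1   25. ]
145 145 [724.7 224.6 140. ]
```

View pics/crop.png

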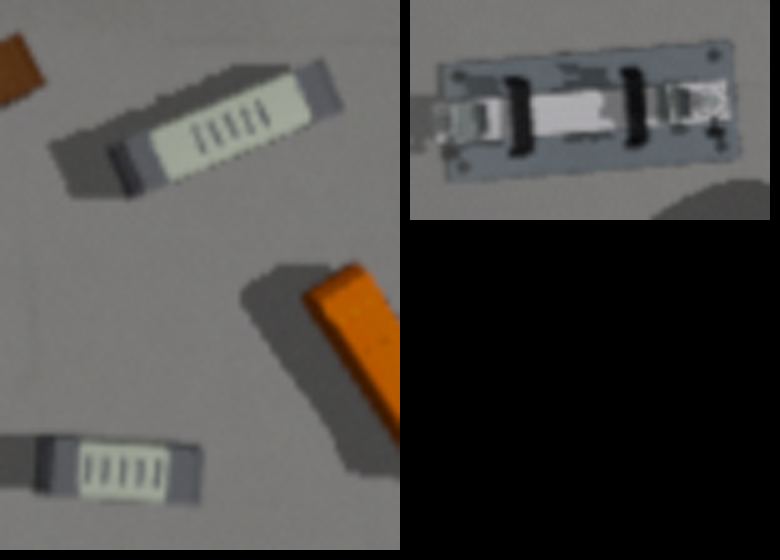

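The crop confirms that the upper white cartridge is the longer one; its label corners at crop (150,130), (293,72), (310,112) and (168,180) give its pose. The holder plate corners are at crop (440,65), (733,42), (740,158) and (447,180).

Run:
```python
from h import *
c=load("top0")
L=[at(c,285+x/5,165+y/5,46) for x,y in((150,130),(293,72),(310,112),(168,180))]
H=[at(c,130+(x-410)/4,205+y/4,8) for x,y in((440,65),(733,42),(740,158),(447,180))]
for n,P in(("cart",L),("holder",H)):
    m=np.mean(P,0);d=(P[1]+P[2]-P[0]-P[3])/2;e=(P[3]+P[2]-P[0]-P[1])/2
    print(n,m.round(1),np.linalg.norm(d).round(1),np.linalg.norm(e).round(1),"dir long deg",np.degrees(np.arctan2(d[1],d[0])),"short",np.degrees(np.arctan2(e[1],e[0])))
    print(np.round(P,1))
s=observe();T=R.from_euler("xyz",s["eef_rot"]).as_matrix()
print(T.round(3), (T.T@(np.mean(L,0)-s["tcp_pos"])).round(1), np.degrees(s["eef_rot"]))
w=grab("wrist","w0");print(np.round(w["mount"],3))
```

```text
cart [ 621.3 -239.9   46. ] 81.7 25.1 dir long deg -66.60602424015003 short -159.71540520194685
[[ 618.1 -198.    46. ]
 [ 648.  -273.2   46. ]
 [ 627.  -281.6   46. ]
 [ 592.  -206.9   46. ]]
holder [511.8 171.6   8. ] 196.2 77.0 dir long deg -85.91824369358656 short -176.33197144331484
[[543.1 272.1   8. ]
 [557.3  76.    8. ]
 [480.2  71.5   8. ]
 [466.5 266.8   8. ]]
[[-0.437 -0.001 -0.899]
 [ 0.899  0.002 -0.437]
 [ 0.002 -1.     0.   ]] [  61.8  184.6 -453.6] [-8.99961729e+01 -9.75728749e-02  1.15938348e+02]
[[ 1.00000e+00 -0.00000e+00  1.00000e-03  9.00000e-03]
 [-1.00000e-03 -3.16000e-01  9.49000e-01 -1.43517e+02]
 [-0.00000e+00 -9.49000e-01 -3.16000e-01  8.11230e+01]
 [ 0.00000e+00  0.00000e+00  0.00000e+00  1.00000e+00]]
```

Call:
{"name": "apply_moves", "arguments": {
  "targets": [
    [0.003, 0.004, -0.025, -0.8, 0],
    [0.007, 0.009, -0.055, -1.6, 0],
    [0.011, 0.014, -0.085, -2.6, 0],
    [0.015, 0.019, -0.115, -3.6, 0],
    [0.02, 0.024, -0.145, -4.6, 0],
    [0.024, 0.03, -0.175, -5.6, 0],
    [0.028, 0.036, -0.205, -6.6, 0],
    [0.032, 0.042, -0.235, -7.6, 0],
    [0.036, 0.048, -0.265, -8.6, 0],
    [0.04, 0.053, -0.295, -9.6, 0]
  ],
  "squeeze": 110
}}

```text
time: 0.98
tcp_pos: [489.3, -328.3, 177.5]
eef_rot: [-1.571, -0.001, 3.034]
force: [-0.3, -1.1, -0.2]
opening: 85.3
```

```bash
cat >> h.py <<'E'
def rel(P,yaw):
    s=observe();T=R.from_euler("xyz",s["eef_rot"]).as_matrix();e=np.degrees(s["eef_rot"])
    print("t",round(s["time"],2),"tcp",s["tcp_pos"].round(1),"rpy",e.round(2),"F",s["force"].round(1),"M",s["torque"].round(2),"open",round(s["opening"],1))
    print("shift",(T.T@(np.array(P)-s["tcp_pos"])/1000).round(4),"turn",round(-((yaw-e[2]+180)%360-180)/6,2))
E
python3 -c "
from h import *
rel([621.3,-240,150],202.5)"
```

```text
t 0.98 tcp [ 489.3 -328.3  177.5] rpy [-9.0030e+01 -5.0000e-02  1.7384e+02] F [-0.3 -1.1 -0.2] M [-0.09 -0.01  0.03] open 85.3
shift [-0.1218  0.0274 -0.1019] turn -4.78
```

Call:
{"name": "apply_moves", "arguments": {
  "targets": [
    [-0.02, 0.005, -0.018, -0.8, 0],
    [-0.04, 0.01, -0.035, -1.6, 0],
    [-0.06, 0.014, -0.052, -2.4, 0],
    [-0.08, 0.018, -0.068, -3.2, 0],
    [-0.097, 0.022, -0.082, -3.9, 0],
    [-0.11, 0.025, -0.092, -4.4, 0],
    [-0.118, 0.027, -0.099, -4.7, 0],
    [-0.122, 0.027, -0.102, -4.8, 0],
    [-0.122, 0.027, -0.102, -4.8, 0],
    [-0.122, 0.027, -0.102, -4.8, 0]
  ]
}}

```text
time: 1.82
tcp_pos: [620.7, -242.3, 151.5]
eef_rot: [-1.571, -0.0, -2.753]
force: [-0.5, -0.1, 0.1]
opening: 85.1
```

```bash
python3 -c "
from h import *
rel([621.3,-240,150],202.5)
c=grab('wrist','w1')
f=c['frame'][:,:,::-1].copy()
for a in(60,-60):
  for b in(15,-15):
    t=np.radians(112.5);d=np.array([np.cos(t),np.sin(t),0]);n=np.array([d[1],-d[0],0])
    p=proj(c,np.array([621.3,-240,46])+a*d+b*n);print(a,b,p.round(1));cv2.circle(f,tuple(int(x) for x in p),2,(0,0,255),-1)
cv2.imwrite('pics/w1v.png',f)"
```

```text
t 1.82 tcp [ 620.7 -242.3  151.5] rpy [-8.9990e+01 -1.0000e-02 -1.5773e+02] F [-0.5 -0.1  0.1] M [-0.05  0.01 -0.03] open 85.1
shift [-0.0014  0.0015 -0.0019] turn -0.04
60 15 [234.  250.5]
60 -15 [267.8 250.4]
-60 15 [230.5 112.1]
-60 -15 [269.7 111.9]
```

View pics/w1v.png

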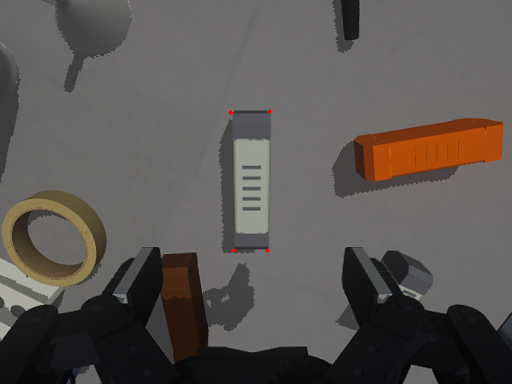

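The wrist view shows the long cartridge upright in the image: label from row 139 to 233 at column ~252, edges at columns 233/271 (top) and 235/269 (bottom). That matches the prediction closely.

```bash
python3 -c "
from h import *
c=load('w1')
P=[at(c,*p,46) for p in((235.5,139),(270,139),(269,233),(236,233))]
print(np.round(P,1),np.mean(P,0).round(1))
d=P[0]+P[1]-P[2]-P[3];print(np.degrees(np.arctan2(d[1],d[0])),np.linalg.norm(d)/2)
g=cv2.resize(c['frame'][95:265,215:290,::-1],None,fx=3.5,fy=3.5,interpolation=cv2.INTER_CUBIC);cv2.imwrite('pics/w1c.png',g)
m=np.mean(P,0);rel([m[0],m[1],5],-68.5+270)
"
```

```text
[[ 647.  -271.7   46. ]
 [ 621.9 -282.    46. ]
 [ 590.3 -206.4   46. ]
 [ 616.8 -195.6   46. ]] [ 619.  -238.9   46. ]
-67.8431881775997 81.90225573430413
t 1.87 tcp [ 620.6 -242.5  151.7] rpy [-8.9980e+01  1.0000e-02 -1.5775e+02] F [-0.7 -0.7 -0.1] M [ 0.02  0.01 -0.  ] open 85.4
shift [ 1.000e-04  1.467e-01 -4.000e-03] turn 0.13
```

View pics/w1c.png

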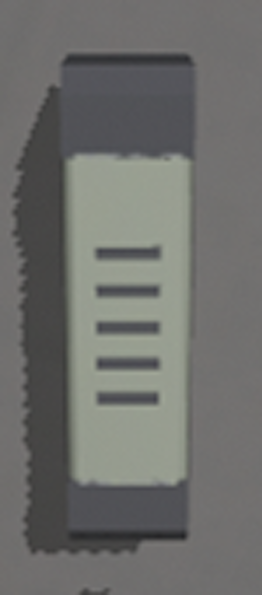

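```bash
python3 -c "
from h import *
c=load('w1')
t=np.radians(-67.8);d=np.array([np.cos(t),np.sin(t),0])
for a,z in((54,46),(60,40),(60,14),(52,0),(42,46),(-42,46),(-54,46),(-60,40)):
  p=proj(c,np.array([619,-239,z])+a*d);print(a,z,((p-[215,95])*3.5).round(1))
for y in(66,95,155,485,530,538): print(y,(d@(at(c,252,95+y/3.5,46)-[619,-239,46])).round(1))
"
```

```text
54 46 [132.2  95.1]
60 40 [132.2  64.9]
60 14 [131.8  54.3]
52 0 [131.6  80.6]
42 46 [132.1 149. ]
-42 46 [131.5 486.6]
-54 46 [131.4 529.4]
-60 40 [131.3 538.4]
66 60.3
95 54.0
155 40.6
485 -41.6
530 -54.2
538 -56.5
```

The chamfer edges match to better than 1 mm, so the centre is at (619,-239) with the jaws at -157.8°. Going down.

Call:
{"name": "apply_moves", "arguments": {
  "targets": [
    [0, 0.005, -0.001, 0, 0],
    [0, 0.02, -0.002, 0, 0],
    [0, 0.04, -0.004, 0, 0],
    [0, 0.06, -0.004, 0, 0],
    [0, 0.08, -0.004, 0, 0],
    [0, 0.1, -0.004, 0, 0],
    [0, 0.12, -0.004, 0, 0],
    [0, 0.135, -0.004, 0, 0],
    [0, 0.142, -0.004, 0, 0],
    [0, 0.145, -0.004, 0, 0]
  ]
}}

```text
time: 2.7
tcp_pos: [618.3, -238.4, 5.0]
eef_rot: [-1.572, -0.002, -2.753]
force: [0.5, 0.4, -0.3]
opening: 85.1
```

Call:
{"name": "apply_moves", "arguments": {
  "targets": [
    [0, 0, 0, 0, 0],
    [0, 0, 0, 0, 0.4],
    [0, 0, 0, 0, 0.6],
    [0, 0, 0, 0, 0.7],
    [0, 0, 0, 0, 0.8],
    [0, 0, 0, 0, 1],
    [0, 0, 0, 0, 1],
    [0, 0, 0, 0, 1],
    [0, 0, 0, 0, 1],
    [0, 0, 0, 0, 1]
  ],
  "squeeze": 110
}}

```text
time: 3.53
tcp_pos: [620.2, -238.3, 7.2]
eef_rot: [-1.57, 0.001, -2.751]
force: [-0.3, 1.0, 6.6]
opening: 29.1
```

```bash
python3 -c "
from h import *
rel([619,-239,5],202.2)"
```

```text
t 3.53 tcp [ 620.2 -238.3    7.2] rpy [-8.9940e+01  7.0000e-02 -1.5764e+02] F [-0.3  1.   6.6] M [ 0.44  0.18 -0.06] open 29.1
shift [0.0014 0.0022 0.0002] turn 0.03
```

Call:
{"name": "apply_moves", "arguments": {
  "targets": [
    [0, -0.005, 0, 0, 1],
    [0, -0.015, 0, 0, 1],
    [0, -0.035, 0, 0, 1],
    [0, -0.06, 0, 0, 1],
    [0, -0.085, 0, 0, 1],
    [0, -0.11, 0, 0, 1],
    [0, -0.135, 0, 0, 1],
    [0, -0.16, 0, 0, 1],
    [0, -0.18, 0, 0, 1],
    [0, -0.19, 0, 0, 1]
  ]
}}

```text
time: 4.37
tcp_pos: [620.2, -238.7, 199.9]
eef_rot: [-1.568, 0.003, -2.752]
force: [0.1, 0.3, -1.6]
opening: 28.9
```

```bash
python3 -c "
from h import *
rel([511,171.6,190],183.9)"
```

```text
t 4.37 tcp [ 620.2 -238.7  199.9] rpy [ -89.84    0.18 -157.66] F [ 0.1  0.3 -1.6] M [-0.03 -0.09  0.02] open 28.9
shift [-0.0549  0.0089 -0.421 ] turn 3.07
```

Call:
{"name": "apply_moves", "arguments": {
  "targets": [
    [-0.003, 0, -0.02, 0.1, 1],
    [-0.007, 0, -0.05, 0.3, 1],
    [-0.011, 0, -0.08, 0.6, 1],
    [-0.015, 0, -0.11, 0.9, 1],
    [-0.019, 0, -0.14, 1.2, 1],
    [-0.023, 0, -0.17, 1.4, 1],
    [-0.027, 0, -0.2, 1.6, 1],
    [-0.031, 0, -0.23, 1.8, 1],
    [-0.034, 0, -0.26, 2.0, 1],
    [-0.038, 0, -0.29, 2.2, 1]
  ]
}}

```text
time: 5.2
tcp_pos: [543.2, 45.7, 195.7]
eef_rot: [-1.571, -0.002, -2.983]
force: [0.9, 0.4, -1.8]
opening: 28.5
```

```bash
python3 -c "
from h import *
rel([511,171.6,190],183.9)"
```

```text
t 5.2 tcp [543.2  45.7 195.7] rpy [-9.0010e+01 -9.0000e-02 -1.7093e+02] F [ 0.9  0.4 -1.8] M [ 0.12 -0.08  0.01] open 28.5
shift [ 0.0119  0.0057 -0.1294] turn 0.86
```

```bash
python3 -c "
from h import *
grab('wrist','w2a');grab('wrist','w2a');c=grab('wrist','w2');rel([511,171.6,190],183.9)
g=c['frame'][:,:,::-1].copy()
for y in(-98,98):
  for x in(-40,40):
    t=np.radians(3.9);p=proj(c,[511.8+x*np.cos(t)-y*np.sin(t),171.6+x*np.sin(t)+y*np.cos(t),8]);print(x,y,p.round(1));cv2.circle(g,tuple(int(v) for v in p),1,(0,0,255),-1)
cv2.imwrite('pics/w2v.png',cv2.resize(g,(800,600)))"
```

```text
t 5.35 tcp [543.5  46.2 195.9] rpy [-9.0020e+01 -8.0000e-02 -1.7068e+02] F [-0.1 -0.1 -1.2] M [-0.1  -0.06 -0.  ] open 28.6
shift [ 0.0118  0.0059 -0.129 ] turn 0.9
-40 -98 [306.2 189.2]
40 -98 [233.7 182.8]
-40 98 [283.3 329.4]
40 98 [222.5 325. ]
```

View pics/w2v.png

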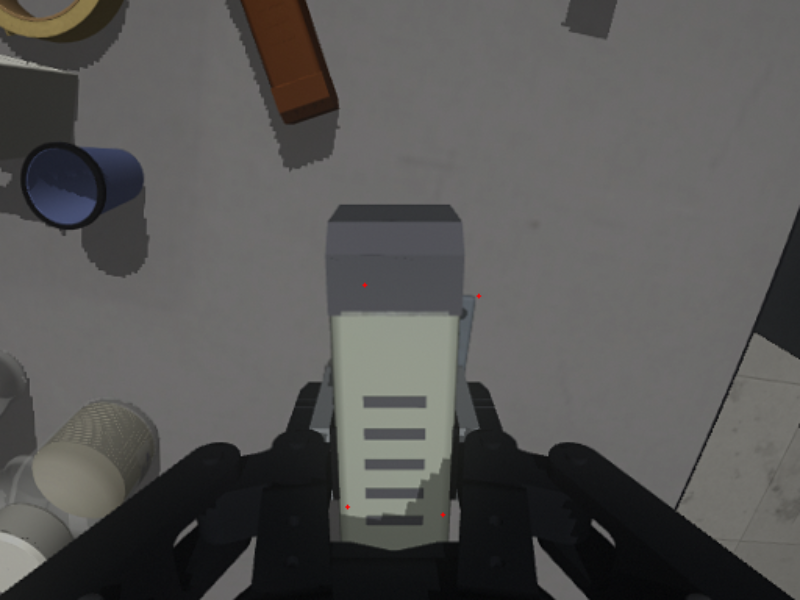

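```bash
python3 -c "
from h import *
rel([410,165,195],183.9)"
```

```text
t 5.35 tcp [543.5  46.2 195.9] rpy [-9.0020e+01 -8.0000e-02 -1.7068e+02] F [-0.1 -0.1 -1.2] M [-0.1  -0.06 -0.  ] open 28.6
shift [ 0.1125  0.001  -0.1389] turn 0.9
```

Call:
{"name": "apply_moves", "arguments": {
  "targets": [
    [0.008, 0, -0.01, 0.1, 1],
    [0.023, 0, -0.028, 0.3, 1],
    [0.038, 0, -0.047, 0.5, 1],
    [0.055, 0, -0.068, 0.7, 1],
    [0.072, 0, -0.089, 0.9, 1],
    [0.089, 0, -0.11, 0.9, 1],
    [0.102, 0, -0.127, 0.9, 1],
    [0.109, 0, -0.136, 0.9, 1],
    [0.112, 0, -0.139, 0.9, 1],
    [0.112, 0, -0.139, 0.9, 1]
  ]
}}

```text
time: 6.18
tcp_pos: [411.4, 163.7, 196.2]
eef_rot: [-1.571, -0.0, -3.076]
force: [1.0, -0.3, -1.9]
opening: 28.9
```

```bash
python3 -c "
from h import *
grab('wrist','w3a');c=grab('wrist','w3');rel([511,171.6,190],183.9)
g=c['frame'][:,:,::-1].copy()
for y in(-98,98):
  for x in(-40,40):
    t=np.radians(3.9);p=proj(c,[511.8+x*np.cos(t)-y*np.sin(t),171.6+x*np.sin(t)+y*np.cos(t),8]);print(x,y,p.round(1));cv2.circle(g,tuple(int(v) for v in p),1,(0,0,255),-1)
cv2.imwrite('pics/w3v.png',cv2.resize(g[:300,:400],(800,600),interpolation=cv2.INTER_CUBIC))"
```

```text
t 6.28 tcp [412.2 163.3 196.2] rpy [-8.9980e+01 -1.0000e-02 -1.7629e+02] F [-0.2 -0.3 -1.4] M [ 0.03 -0.07 -0.05] open 28.7
shift [-0.0991  0.0062 -0.0019] turn -0.03
-40 -98 [190.6  64.8]
40 -98 [111.2  66.5]
-40 98 [200.8 242.8]
40 98 [133.5 242.5]
```

View pics/w3v.png

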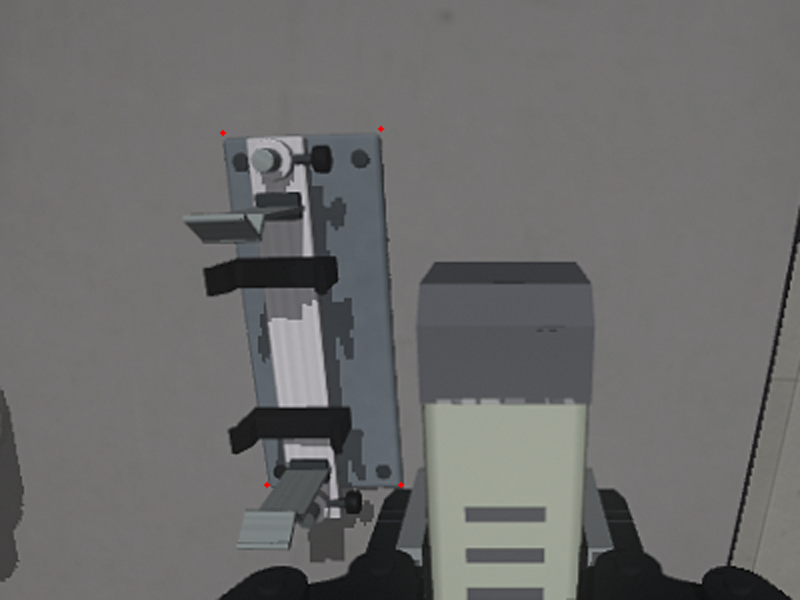

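The plate corners in the 2x view are at TL (224,139), TR (379,134), BR (402,486) and BL (268,485). On the held cartridge, the top edge is at row 326 and the chamfer edge at row 283, with columns 417-593.

```bash
python3 -c "
from h import *
c=load('w3')
P=np.array([at(c,x/2,y/2,8) for x,y in((224,139),(379,134),(402,486),(268,485))])
m=P.mean(0);d=P[0]+P[1]-P[2]-P[3];e=P[0]+P[3]-P[1]-P[2]
print(P.round(1),m.round(1),np.linalg.norm(d)/2,np.linalg.norm(e)/2,np.degrees(np.arctan2(d[1],d[0])),np.degrees(np.arctan2(e[1],e[0])))
T,o=R.from_euler('xyz',c['state']['eef_rot']).as_matrix(),c['state']['tcp_pos']
for b in(-2,0,3,6):
  q=np.array([T.T@(at(c,505/2,v/2,o[2]+h-b)-o) for v,h in((326,46),(283,40))])
  x=[(T.T@(at(c,u/2,326/2,o[2]+46-b)-o))[0].round(1) for u in(417,593)]
  print(b,q[:,2].round(1)-np.array([54,60]),x)
rel([m[0],m[1],190],np.degrees(np.arctan2(e[1],e[0]))+180)
"
```

```text
[[557.7  79.4   8. ]
 [479.7  73.3   8. ]
 [465.  266.9   8. ]
 [544.5 272.    8. ]] [511.7 172.9   8. ] 193.6062328174168 78.94270370026449 -85.87560242971747 4.08409669113299
-2 [2.9 2.5] [np.float64(-13.7), np.float64(13.5)]
0 [2.4 2.1] [np.float64(-14.0), np.float64(13.8)]
3 [1.6 1.6] [np.float64(-14.4), np.float64(14.2)]
6 [0.9 1. ] [np.float64(-14.8), np.float64(14.6)]
t 6.28 tcp [412.2 163.3 196.2] rpy [-8.9980e+01 -1.0000e-02 -1.7629e+02] F [-0.2 -0.3 -1.4] M [ 0.03 -0.07 -0.05] open 28.7
shift [-0.0999  0.0062 -0.0031] turn -0.06
```

Call:
{"name": "apply_moves", "arguments": {
  "targets": [
    [-0.006, 0, 0, 0, 1],
    [-0.02, 0, -0.001, 0, 1],
    [-0.035, 0, -0.001, 0, 1],
    [-0.05, 0, -0.002, 0, 1],
    [-0.065, 0, -0.003, 0, 1],
    [-0.08, 0, -0.003, 0, 1],
    [-0.091, 0, -0.004, 0, 1],
    [-0.097, 0, -0.004, -0.05, 1],
    [-0.1, 0, -0.004, -0.05, 1],
    [-0.1, 0, -0.004, -0.05, 1]
  ]
}}

```text
time: 7.12
tcp_pos: [511.9, 173.9, 195.8]
eef_rot: [-1.57, -0.001, -3.072]
force: [0.1, 0.6, -2.2]
opening: 29.1
```

Call:
{"name": "apply_moves", "arguments": {
  "targets": [
    [0, 0.003, 0, 0, 1],
    [0, 0.01, 0, 0, 1],
    [0, 0.02, 0, 0, 1],
    [0, 0.03, 0, 0, 1],
    [0, 0.04, 0, 0, 1],
    [0, 0.048, 0, 0, 1],
    [0, 0.053, 0, 0, 1],
    [0, 0.055, 0, 0, 1],
    [0, 0.055, 0, 0, 1],
    [0, 0.055, 0, 0, 1]
  ]
}}

```text
time: 7.95
tcp_pos: [511.6, 174.5, 141.6]
eef_rot: [-1.571, 0.001, -3.071]
force: [0.1, -0.3, -1.5]
opening: 29.0
```

```bash
python3 -c "
from h import *
rel([511.6,173.1,130],184.1)
c=grab('scene','s4');t=grab('top','t4')
a=cv2.resize(c['frame'][160:300,170:290,::-1],None,fx=4,fy=4,interpolation=cv2.INTER_CUBIC)
b=cv2.resize(t['frame'][190:270,120:190+40,::-1],None,fx=2.5,fy=2.5,interpolation=cv2.INTER_CUBIC)
o=np.zeros((560,780,3),np.uint8);o[:,:480]=a;o[:200,490:765]=b
cv2.imwrite('pics/s4.png',o)"
```

```text
t 7.95 tcp [511.6 174.5 141.6] rpy [-9.0000e+01  4.0000e-02 -1.7595e+02] F [ 0.1 -0.3 -1.5] M [-0.05 -0.01 -0.  ] open 29.0
shift [0.0001 0.0116 0.0014] turn -0.01
```

View pics/s4.png

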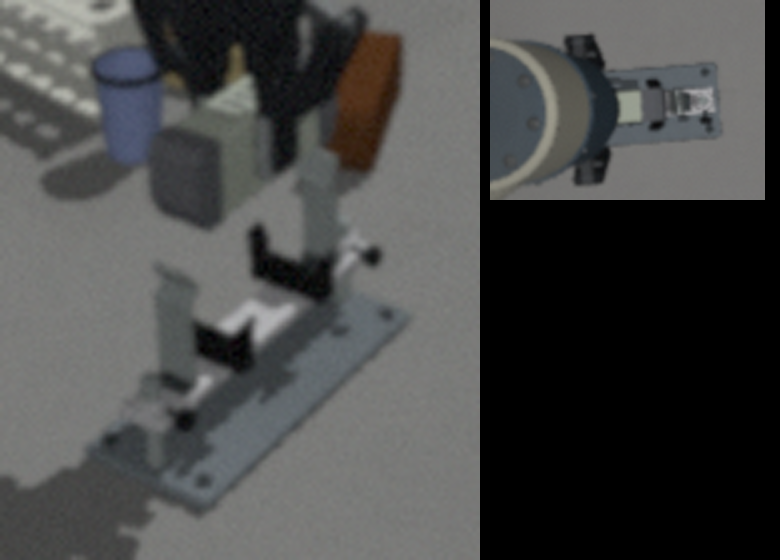

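The view shows the cartridge held level and in line above both clips, with the clip lips about 15 mm below its underside. Now feeling downwards.

Call:
{"name": "apply_moves", "arguments": {
  "targets": [
    [0, 0.002, 0.001, 0, 1],
    [0, 0.005, 0.0015, 0, 1],
    [0, 0.01, 0.0015, 0, 1],
    [0, 0.015, 0.0015, 0, 1],
    [0, 0.019, 0.0015, 0, 1],
    [0, 0.022, 0.0015, 0, 1],
    [0, 0.024, 0.0015, 0, 1],
    [0, 0.025, 0.0015, 0, 1],
    [0, 0.025, 0.0015, 0, 1],
    [0, 0.025, 0.0015, 0, 1]
  ]
}}

```text
time: 8.88
tcp_pos: [511.6, 173.0, 116.4]
eef_rot: [-1.571, 0.0, -3.071]
force: [-0.6, -0.2, -2.2]
opening: 29.1
```

Call:
{"name": "apply_moves", "arguments": {
  "targets": [
    [0, 0.001, 0, 0, 1],
    [0, 0.002, 0, 0, 1],
    [0, 0.003, 0, 0, 1],
    [0, 0.004, 0, 0, 1],
    [0, 0.005, 0, 0, 1],
    [0, 0.005, 0, 0, 1],
    [0, 0.005, 0, 0, 1],
    [0, 0.005, 0, 0, 1],
    [0, 0.005, 0, 0, 1],
    [0, 0.005, 0, 0, 1]
  ]
}}

```text
time: 9.72
tcp_pos: [511.5, 173.0, 111.3]
eef_rot: [-1.571, 0.0, -3.071]
force: [0.1, 0.0, -1.7]
opening: 28.7
```

```bash
python3 -c "
from h import *
rel([511.6,173.1,100],184.1)"
```

```text
t 9.72 tcp [511.5 173.  111.3] rpy [ -90.      0.   -175.96] F [ 0.1  0.  -1.7] M [ 0.01 -0.03 -0.01] open 28.7
shift [-0.0001  0.0113 -0.0001] turn -0.01
```

Call:
{"name": "apply_moves", "arguments": {
  "targets": [
    [0, 0.001, 0, 0, 1],
    [0, 0.002, 0, 0, 1],
    [0, 0.003, 0, 0, 1],
    [0, 0.004, 0, 0, 1],
    [0, 0.004, 0, 0, 1],
    [0, 0.005, 0, 0, 1],
    [0, 0.005, 0, 0, 1],
    [0, 0.005, 0, 0, 1],
    [0, 0.005, 0, 0, 1],
    [0, 0.005, 0, 0, 1]
  ]
}}

```text
time: 10.55
tcp_pos: [511.5, 172.9, 106.3]
eef_rot: [-1.571, 0.0, -3.071]
force: [-0.7, -0.0, -1.2]
opening: 29.1
```

Call:
{"name": "apply_moves", "arguments": {
  "targets": [
    [0, 0.001, 0, 0, 1],
    [0, 0.001, 0, 0, 1],
    [0, 0.002, 0, 0, 1],
    [0, 0.002, 0, 0, 1],
    [0, 0.003, 0, 0, 1],
    [0, 0.003, 0, 0, 1],
    [0, 0.004, 0, 0, 1],
    [0, 0.004, 0, 0, 1],
    [0, 0.004, 0, 0, 1],
    [0, 0.004, 0, 0, 1]
  ]
}}

```text
time: 11.38
tcp_pos: [511.7, 173.3, 102.5]
eef_rot: [-1.571, 0.001, -3.071]
force: [0.2, 2.5, -0.2]
opening: 28.5
```

Call:
{"name": "apply_moves", "arguments": {
  "targets": [
    [0, 0.0, -0.0005, 0, 1],
    [0, 0.001, -0.0007, 0, 1],
    [0, 0.001, -0.0007, 0, 1],
    [0, 0.002, -0.0007, 0, 1],
    [0, 0.002, -0.0007, 0, 1],
    [0, 0.003, -0.0007, 0, 1],
    [0, 0.003, -0.0007, 0, 1],
    [0, 0.003, -0.0007, 0, 1],
    [0, 0.003, -0.0007, 0, 1],
    [0, 0.003, -0.0007, 0, 1]
  ]
}}

```text
time: 12.22
tcp_pos: [512.0, 173.7, 99.9]
eef_rot: [-1.571, 0.001, -3.071]
force: [-0.1, 0.3, 5.0]
opening: 28.8
```

```bash
python3 -c "
from h import *
rel([511.6,173.1,65],184.1)"
```

```text
t 12.22 tcp [512.  173.7  99.9] rpy [-9.0010e+01  8.0000e-02 -1.7595e+02] F [-0.1  0.3  5. ] M [ 0.11 -0.16  0.06] open 28.8
shift [0.0005 0.0349 0.0006] turn -0.01
```

Call:
{"name": "apply_moves", "arguments": {
  "targets": [
    [0, 0.001, 0, 0, 1],
    [0, 0.001, 0, 0, 1],
    [0, 0.001, 0, 0, 1],
    [0, 0.002, 0, 0, 1],
    [0, 0.002, 0, 0, 1],
    [0, 0.002, 0, 0, 1],
    [0, 0.003, 0, 0, 1],
    [0, 0.003, 0, 0, 1],
    [0, 0.003, 0, 0, 1],
    [0, 0.003, 0, 0, 1]
  ]
}}

```text
time: 13.05
tcp_pos: [512.4, 173.8, 97.4]
eef_rot: [-1.571, 0.003, -3.071]
force: [1.2, 0.7, 7.4]
opening: 28.9
```

Call:
{"name": "apply_moves", "arguments": {
  "targets": [
    [0, 0.001, 0, 0, 1],
    [0, 0.001, 0, 0, 1],
    [0, 0.001, 0, 0, 1],
    [0, 0.002, 0, 0, 1],
    [0, 0.002, 0, 0, 1],
    [0, 0.002, 0, 0, 1],
    [0, 0.002, 0, 0, 1],
    [0, 0.002, 0, 0, 1],
    [0, 0.002, 0, 0, 1],
    [0, 0.002, 0, 0, 1]
  ]
}}

```text
time: 13.88
tcp_pos: [511.4, 173.6, 94.0]
eef_rot: [-1.571, -0.0, -3.071]
force: [1.6, 0.0, 1.1]
opening: 28.8
```

Call:
{"name": "apply_moves", "arguments": {
  "targets": [
    [0, 0.001, 0, 0, 1],
    [0, 0.002, 0, 0, 1],
    [0, 0.003, 0, 0, 1],
    [0, 0.004, 0, 0, 1],
    [0, 0.005, 0, 0, 1],
    [0, 0.006, 0, 0, 1],
    [0, 0.006, 0, 0, 1],
    [0, 0.006, 0, 0, 1],
    [0, 0.006, 0, 0, 1],
    [0, 0.006, 0, 0, 1]
  ]
}}

```text
time: 14.72
tcp_pos: [511.1, 173.5, 87.9]
eef_rot: [-1.571, -0.001, -3.071]
force: [0.5, 0.9, -1.5]
opening: 28.6
```

Call:
{"name": "apply_moves", "arguments": {
  "targets": [
    [0, 0.001, 0, 0, 1],
    [0, 0.002, 0, 0, 1],
    [0, 0.003, 0, 0, 1],
    [0, 0.004, 0, 0, 1],
    [0, 0.005, 0, 0, 1],
    [0, 0.005, 0, 0, 1],
    [0, 0.005, 0, 0, 1],
    [0, 0.005, 0, 0, 1],
    [0, 0.005, 0, 0, 1],
    [0, 0.005, 0, 0, 1]
  ]
}}

```text
time: 15.55
tcp_pos: [511.5, 173.7, 83.2]
eef_rot: [-1.571, 0.0, -3.071]
force: [2.3, 1.0, 0.1]
opening: 28.9
```

```bash
python3 -c "
from h import *
rel([511.6,173.1,66],184.1)"
```

```text
t 15.55 tcp [511.5 173.7  83.2] rpy [ -90.      0.   -175.96] F [2.3 1.  0.1] M [ 0.19 -0.52  0.01] open 28.9
shift [-0.0001  0.0172  0.0006] turn -0.01
```

Call:
{"name": "apply_moves", "arguments": {
  "targets": [
    [0, 0.001, 0, 0, 1],
    [0, 0.001, 0, 0, 1],
    [0, 0.002, 0, 0, 1],
    [0, 0.002, 0, 0, 1],
    [0, 0.003, 0, 0, 1],
    [0, 0.003, 0, 0, 1],
    [0, 0.004, 0, 0, 1],
    [0, 0.004, 0, 0, 1],
    [0, 0.004, 0, 0, 1],
    [0, 0.004, 0, 0, 1]
  ]
}}

```text
time: 16.38
tcp_pos: [511.3, 173.6, 79.1]
eef_rot: [-1.571, -0.0, -3.071]
force: [0.2, 1.2, 0.9]
opening: 28.8
```

```bash
python3 -c "
from h import *
rel([511.6,173.1,66],184.1)"
```

```text
t 16.38 tcp [511.3 173.6  79.1] rpy [-9.0000e+01 -2.0000e-02 -1.7596e+02] F [0.2 1.2 0.9] M [ 0.2  -0.28  0.1 ] open 28.8
shift [-0.0003  0.0131  0.0005] turn -0.01
```

Call:
{"name": "apply_moves", "arguments": {
  "targets": [
    [0, 0.001, 0, 0, 1],
    [0, 0.001, 0, 0, 1],
    [0, 0.002, 0, 0, 1],
    [0, 0.002, 0, 0, 1],
    [0, 0.003, 0, 0, 1],
    [0, 0.003, 0, 0, 1],
    [0, 0.004, 0, 0, 1],
    [0, 0.004, 0, 0, 1],
    [0, 0.004, 0, 0, 1],
    [0, 0.004, 0, 0, 1]
  ]
}}

```text
time: 17.22
tcp_pos: [511.3, 173.6, 75.1]
eef_rot: [-1.571, -0.0, -3.071]
force: [1.1, 1.5, -0.0]
opening: 28.9
```

Call:
{"name": "apply_moves", "arguments": {
  "targets": [
    [0, 0.001, 0, 0, 1],
    [0, 0.001, 0, 0, 1],
    [0, 0.001, 0, 0, 1],
    [0, 0.002, 0, 0, 1],
    [0, 0.002, 0, 0, 1],
    [0, 0.002, 0, 0, 1],
    [0, 0.003, 0, 0, 1],
    [0, 0.003, 0, 0, 1],
    [0, 0.003, 0, 0, 1],
    [0, 0.003, 0, 0, 1]
  ]
}}

```text
time: 18.05
tcp_pos: [511.4, 173.6, 72.2]
eef_rot: [-1.571, -0.0, -3.071]
force: [0.5, 0.6, 1.2]
opening: 28.7
```

```bash
python3 -c "
from h import *
rel([511.6,173.1,66],184.1)"
```

```text
t 18.05 tcp [511.4 173.6  72.2] rpy [-9.0000e+01 -1.0000e-02 -1.7596e+02] F [0.5 0.6 1.2] M [ 0.2  -0.29  0.02] open 28.7
shift [-0.0002  0.0062  0.0005] turn -0.01
```

Now 1.5–2 mm steps near home.

Call:
{"name": "apply_moves", "arguments": {
  "targets": [
    [0, 0.0005, 0, 0, 1],
    [0, 0.001, 0, 0, 1],
    [0, 0.001, 0, 0, 1],
    [0, 0.0015, 0, 0, 1],
    [0, 0.0015, 0, 0, 1],
    [0, 0.002, 0, 0, 1],
    [0, 0.002, 0, 0, 1],
    [0, 0.002, 0, 0, 1],
    [0, 0.002, 0, 0, 1],
    [0, 0.002, 0, 0, 1]
  ]
}}

```text
time: 18.88
tcp_pos: [511.3, 173.6, 70.2]
eef_rot: [-1.571, -0.0, -3.071]
force: [0.1, 0.6, 1.0]
opening: 29.0
```

Call:
{"name": "apply_moves", "arguments": {
  "targets": [
    [0, 0.0005, 0, 0, 1],
    [0, 0.0005, 0, 0, 1],
    [0, 0.001, 0, 0, 1],
    [0, 0.001, 0, 0, 1],
    [0, 0.0015, 0, 0, 1],
    [0, 0.0015, 0, 0, 1],
    [0, 0.002, 0, 0, 1],
    [0, 0.002, 0, 0, 1],
    [0, 0.002, 0, 0, 1],
    [0, 0.002, 0, 0, 1]
  ]
}}

```text
time: 19.72
tcp_pos: [510.6, 173.4, 67.5]
eef_rot: [-1.57, -0.002, -3.071]
force: [0.2, 0.6, -7.6]
opening: 28.5
```

The clips snapped: the force now pulls down. On to the rests.

Call:
{"name": "apply_moves", "arguments": {
  "targets": [
    [0, 0.0005, 0, 0, 1],
    [0, 0.0005, 0, 0, 1],
    [0, 0.001, 0, 0, 1],
    [0, 0.001, 0, 0, 1],
    [0, 0.001, 0, 0, 1],
    [0, 0.0015, 0, 0, 1],
    [0, 0.0015, 0, 0, 1],
    [0, 0.0015, 0, 0, 1],
    [0, 0.0015, 0, 0, 1],
    [0, 0.0015, 0, 0, 1]
  ]
}}

```text
time: 20.55
tcp_pos: [511.5, 173.7, 66.9]
eef_rot: [-1.571, 0.0, -3.071]
force: [-1.0, 0.2, -4.3]
opening: 28.7
```

```bash
python3 -c "
from h import *
rel([511.6,173.1,66],184.1)"
```

```text
t 20.55 tcp [511.5 173.7  66.9] rpy [-9.0000e+01  2.0000e-02 -1.7595e+02] F [-1.   0.2 -4.3] M [0.14 0.34 0.01] open 28.7
shift [-0.      0.0009  0.0006] turn -0.01
```

Call:
{"name": "apply_moves", "arguments": {
  "targets": [
    [0, 0.0005, 0, 0, 1],
    [0, 0.0005, 0, 0, 1],
    [0, 0.001, 0, 0, 1],
    [0, 0.001, 0, 0, 1],
    [0, 0.001, 0, 0, 1],
    [0, 0.0015, 0, 0, 1],
    [0, 0.0015, 0, 0, 1],
    [0, 0.0015, 0, 0, 1],
    [0, 0.0015, 0, 0, 1],
    [0, 0.0015, 0, 0, 1]
  ]
}}

```text
time: 21.38
tcp_pos: [511.9, 173.8, 66.0]
eef_rot: [-1.571, 0.001, -3.071]
force: [-1.6, 0.4, 4.3]
opening: 28.7
```

```bash
python3 -c "
from h import *
rel([511.6,173.1,66],184.1)"
```

```text
t 21.38 tcp [511.9 173.8  66. ] rpy [-9.0020e+01  7.0000e-02 -1.7594e+02] F [-1.6  0.4  4.3] M [ 0.01  0.58 -0.01] open 28.7
shift [ 0.0003 -0.      0.0007] turn -0.01
```

It is on the rests: 1.5 mm of command gave +8.6 N with almost no travel. Releasing, then rising.

Call:
{"name": "apply_moves", "arguments": {
  "targets": [
    [0, -0.0005, 0, 0, 0.6],
    [0, -0.001, 0, 0, 0.5],
    [0, -0.001, 0, 0, 0.4],
    [0, -0.001, 0, 0, 0.3],
    [0, -0.001, 0, 0, 0.2],
    [0, -0.001, 0, 0, 0.2],
    [0, -0.001, 0, 0, 0.2],
    [0, -0.001, 0, 0, 0.2],
    [0, -0.001, 0, 0, 0.2],
    [0, -0.001, 0, 0, 0.2]
  ]
}}

```text
time: 22.22
tcp_pos: [511.4, 173.6, 66.3]
eef_rot: [-1.571, -0.0, -3.071]
force: [0.6, 0.4, 0.2]
opening: 68.6
```

Call:
{"name": "apply_moves", "arguments": {
  "targets": [
    [0, -0.003, 0, 0, 0.2],
    [0, -0.01, 0, 0, 0.2],
    [0, -0.02, 0, 0, 0.2],
    [0, -0.035, 0, 0, 0.2],
    [0, -0.05, 0, 0, 0.2],
    [0, -0.065, 0, 0, 0.2],
    [0, -0.08, 0, 0, 0.2],
    [0, -0.095, 0, 0, 0.2],
    [0, -0.105, 0, 0, 0.2],
    [0, -0.11, 0, 0, 0.2]
  ]
}}

```text
time: 23.05
tcp_pos: [512.2, 174.0, 178.8]
eef_rot: [-1.572, 0.003, -3.071]
force: [-1.0, 0.7, -0.4]
opening: 68.6
```

```bash
python3 -c "
from h import *
rel([511.6,173.1,66],184.1)
c=grab('wrist','w5');s=grab('scene','s5')
o=np.zeros((576,790,3),np.uint8)
o[:576,:384]=cv2.resize(c['frame'][:,128:384,::-1],None,fx=1.5,fy=1.5)
o[:560,390:790]=cv2.resize(s['frame'][160:300,180:280,::-1],None,fx=4,fy=4,interpolation=cv2.INTER_CUBIC)
cv2.imwrite('pics/v5.png',o)"
```

```text
t 23.05 tcp [512.2 174.  178.8] rpy [ -90.08    0.19 -175.95] F [-1.   0.7 -0.4] M [-0.01 -0.11 -0.01] open 68.6
shift [0.001  0.1128 0.001 ] turn -0.01
```

View pics/v5.png

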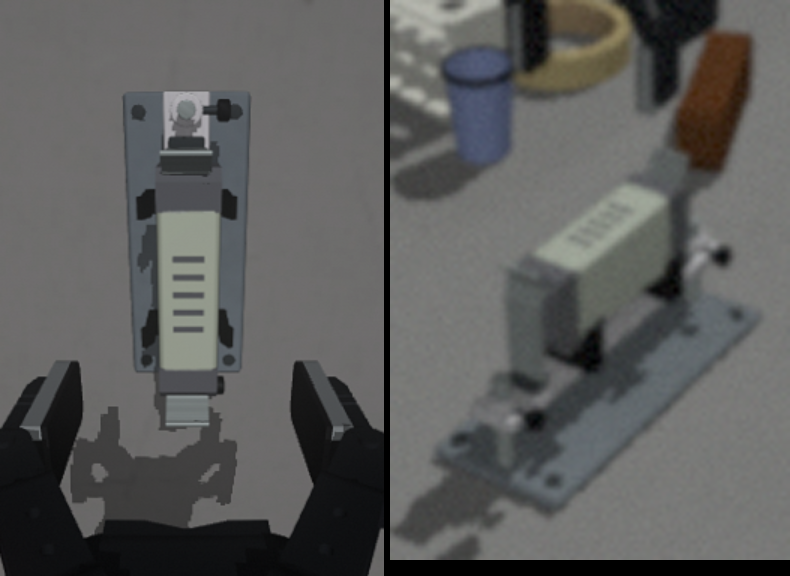

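The picture shows the cartridge level between both clips and on the rests: label rows 211–370, columns 158–219; plate corners (124,93), (250,93), (241,372) and (134,372). The clips lie over both ends. One numeric check of the centring, then I hand in.

```bash
python3 -c "
from h import *
c=load('w5');f=lambda x,y,z:at(c,128+x/1.5,y/1.5,z)
H=np.mean([f(*p,8) for p in((124,93),(250,93),(241,372),(134,372))],0)
for z in(102,105,108):
  L=np.mean([f(*p,z) for p in((158,211),(219,211),(217,370),(160,370))],0)
  T=R.from_euler('z',4.1,degrees=True).as_matrix();print(z,H.round(1),L.round(1),'in holder',(T.T@(L-H)).round(1))
sign_off()"
```

```text
102 [512.  173.6   8. ] [511.3 174.6 102. ] in holder [-0.6  1.1 94. ]
105 [512.  173.6   8. ] [511.4 173.5 105. ] in holder [-0.6 -0.1 97. ]
108 [512.  173.6   8. ] [511.5 172.4 108. ] in holder [ -0.6  -1.2 100. ]
the job is handed in; nothing more can be done
```

The longer cartridge is in the holder with both clips over its ends. I let go of it and handed the job in at about 23 s of the 51 s allowed.

- **Insertion:** I gripped the long white cartridge across its middle, moved it over the holder and felt downwards in small steps. The clips resisted with about 9 N. The highest wrist reading was 7.4 N upward, well under the 34 N limit. Force was read only at the end of each step, so a brief higher peak could have gone unseen.
- **Snap and rests:** Just above home, the force reversed to 7.6 N downward as the clips snapped in. The cartridge then stood hard on the rests: 1.5 mm more command raised the force by 8.6 N with under 1 mm of travel. That puts the rests about 59 mm above the worktop.
- **Last checks:** After release, the wrist and scene pictures showed it level, with both clips over its ends. It measured about 0.6 mm off centre across and about 1 mm along, against limits of 6 mm and 4 mm. I could not read the clip angles directly, and I touched nothing else in the scene.
- **Disagreements:** The top and wrist cameras differed by about 1 mm on the holder's centre, so I corrected by the side force when a clip first touched. The pads read 29 mm open on the 30 mm cartridge. When gripping it on the worktop, the arm rose about 2 mm with 6.6 N of upward force, probably the fingertips touching down.

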